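Turn the cupboard foot until its dowels drop home, then clamp it

TASK

The turned wooden cupboard foot in the gluing jig was clamped the wrong way round and is riding high on its three dowels. Swing the clamp lever right back, turn the foot in its ring (do not lift it out) until its blue tongue faces the red mark and the foot drops fully home - its hidden dowel holes may lie a few degrees either side of the mark, so feel for them - and only then swing the clamp back down onto it, over centre, and let go. Leave the other things on the table where they are.

Things in the scene. Friction and masses are not known exactly. Their poses are not given: they have to be found in the camera images.
- jig: Fixed plywood jig, board 150 (x) x 250 (y) x 23.5 mm, y -75 to 175. Origin on the table under the nest's centre; z up, +x to the red mark, +y to the clamp post (42 wide, 140 high, at y 100). Dark ring round the nest: 72 inside, 112 outside, top 38 high. Nest floor 22 high; its 3 dowel holes, 8.4 wide, are hidden by the foot: home is with the tongue up to 0.14 rad (8 deg) either side of +x.
- mark (a point): Red block at the ring's +x side; this point, at its inner end, is at jig (57, 0, 39) mm; the tongue's tip is within 16 mm of it (horizontally) when the foot is home.
- foot: Loose wooden foot, 0.2 kg, 80 mm high; origin on its axis at the flange's underside, z up, +x along the tongue. Flange 70 wide, 16 high; round neck 44 wide from 38 to 80: grip there. Three 7 mm tapered dowels below, fitting at one angle only. Starts 90 to 180 deg off, origin 29 mm above the table; home 22. Turns freely unclamped (1 mm play); let go or pressed it drops within 3 deg of the holes.
- tongue (a point): Outer end of the foot's blue tongue (12 mm wide, 10 high), 50 mm from the foot's axis and 23 mm above its origin. A blue stripe on the foot's top points the same way.
- clamp (a joint): Clamp lever, rad: 0 = pad down on a foot that is home (arm level); about 0.08 on a foot riding high; 1.7 = fully back, arm upright. A spring drives it away from centre (0.8) to either end, where it stays by itself: about 6 N at the red grip at the ends, less between.
- clamp_hinge (a point): Axis of the clamp lever, along jig x, at jig (0, 100, 125) mm. The arm is 100 mm long with a round rubber pad, 18 mm wide, under its end.
- clamp_grip (a point): Middle of the red round grip bar, 16 mm thick, 60 long; this point is 92 from the hinge, 15 from the bar's end. From the hinge it leans from vertical toward the foot (jig -y) by 0.70 rad at joint 0, and swings away (to jig +y) by the joint value: 1.0 rad away at 1.7. Pinch from above, fingers closing along jig x.
- spare_foot: Bystander: spare wooden foot without dowels, 70 mm wide, 80 high; origin under its centre.
- glue: Bystander: white glue bottle, 52 mm wide, 130 high.
- jar: Bystander: glass jar, 64 mm wide, 85 high.
- screwdriver: Bystander: screwdriver lying down, handle to its -x.
- mallet: Bystander: hammer lying down.
- tin: Bystander: tin can, green, 74 mm wide, 100 high.
- mug: Bystander: white mug, 80 mm wide, 90 high.
Not all that is in view belongs to the job. Leave any pink or yellow look-alike of the foot alone.

How it is judged:
By the outcome, as a careful person would: the job done as asked, in the order asked, and still so for the second after the job is handed in, with the robot touching nothing.
It also fails if it takes over 72 s, if anything falls off the work surface, if the arm or the gripper's body presses on something with over 40 N, if the wrist force passes 120 N, or if a joint passes its speed limit or range.

ROBOT

A 6-joint arm with a two-finger parallel gripper is mounted at the origin on the work surface. World frame = base frame: x ahead of the robot, y to its left, z up, the work surface at z = 0. Lengths are in m, angles in degrees, forces in N, time in s.
With the tool pointing down it reaches from about 0.4 to 0.825 m from the base axis. Payload 7 kg.
Tool frame: the origin (TCP) lies midway between the tips of the shut fingers; the grasp point (between the pads) lies 19 mm behind it; z points along the fingers, y is the line along which they close (so a half turn about z gives the same grasp; the last joint's range is limited). The gripper opens to 85 mm and grips with 20 to 120 N. Pads are 22 mm wide; open, the fingers measure 114 mm over their backs; the gripper's body (76 mm by 85 mm) begins 54 mm behind the grasp point. The pads swing forward as they close: fully open they stand 13 mm farther back than shut.
Start: joints at [-59.525, 20.546, 0.682, 0, -70.136, -16.507], TCP at [0.163, -0.655, 0.231] pointing down, gripper open.
Joint ranges: [-176.03, 176.03], [-82.01, 121.73], [-58.28, 71.71], [-173.87, 95.51], [-174.79, -0.11], [-173.66, 173.66]. Speed limits (degrees/s): [136.94, 136.94, 172.46, 180, 180, 180].

INTERFACE

Orientations are given as [roll, pitch, yaw] about the fixed x, y, z axes, in that order (R = Rz(yaw) Ry(pitch) Rx(roll)).
In Python, from cell import manip gives the robot as it stands. Calls block until the motion is done:
- manip.movep(position, orientation): joint-space move of the TCP to a pose.
- manip.movel(position, rotation=None, v=0.15, stop_force=None): straight line of the TCP; rotation=None keeps the orientation; v is the mean speed in m/s. With stop_force (N) it stops when the force on the tool has changed by that much, and returns True; else False.
- manip.set_joints(angles): joint-space move.
- manip.gripper_open() and manip.clamp(): open the fingers fully, or close them until they stop; the grip force is fixed at half the most.
- manip.sleep(seconds).
- manip.solve_ik(position, orientation): joint angles nearest the present ones, or None.
- manip.read_camera(name): name is "scene" or "top" or "wrist"; returns the picture (420x560x3 uint8, blue, green, red); there is no depth.
- manip.camera_model(name): a dict with "fx", "fy", "cx", "cy" (pixels), "T" (4x4, takes a point from camera to world coordinates). Camera axes: x right, y up, looking along -z (the intrinsics and any distortion apply to the point x, -y, -z); pixel columns grow to the right and rows downward; lengths in m; the calibration is good to about 2 mm. The wrist camera is an equidistant fisheye: a pixel r from the principal point sees the ray r / f radians off the axis. A picture is of the moment at which its call begins: read the wrist's pose just before it. camera_model takes no time and is no camera call; for the wrist camera it gives the pose at the moment of the call.
A pose or a line that the arm cannot do raises manip.PlanningError and nothing moves.
- manip.finish_job(): hands the job in; it is judged then, once.
Trained networks look in the newest picture that a camera, given by its name, has taken for a name from the list of things; names that differ only in an ending like _2 or _b are one class to them, and where a whole thing is asked for, a point or a joint stands for the part that bears it (a point fixed in the world has none). Each returns a list of dicts, best first, with "p" (0 to 1); they miss things now and then, are a little off and sometimes report something else, mostly with a low value. They report only what shows in the picture. A call takes as long as a camera call. They do not tell look-alikes from the thing itself.
- manip.boxes_of(camera, thing): "extent" ([left, top, width, height] in pixels, round what is visible of it).
- manip.outline_of(camera, thing): "region" (420x560 bool, what is visible of it) and "extent" ([left, top, width, height] in pixels, round what is visible of it).
Readings, each from a call of its own:
- manip.read_clock(): time.
- manip.read_joint_pos(): joint angles.
- manip.read_dq(): joint speeds.
- manip.read_effort(): joint torques, N m.
- manip.read_eef_pos(): TCP position.
- manip.read_eef_rot(): TCP orientation.
- manip.read_contact_force(): force on the tool from outside, world axes, zero at the start.
- manip.read_moment(): the same for the moment, N m.
- manip.read_grip_width(): opening from 0.0 (shut) to 1.0 (fully open).
- manip.read_grip_force(): force on a finger pad.
Only numpy, scipy, OpenCV 4.12 (cv2) and the standard library are available. Lean on these libraries where they do the work, as an engineer would, in place of code of your own. Each camera call takes 0.05 s, during which the arm holds its last target. There are 200 camera calls.

## Working session

There is one attempt and no reset: what is moved stays moved. The work goes in short steps, each a Python script; the robot and the scene stay as the last script left them, time stands still between calls to the robot, and variables do not carry over. Pictures are saved under pics/ and viewed, at most 10 in all, crops included, and the job is handed in when it is done.

```bash
ls; mkdir -p pics; python3 - <<'E'
from cell import manip
import cv2,numpy as np
a=manip.read_camera("scene");b=manip.read_camera("top")
cv2.imwrite("pics/s0.png",a);cv2.imwrite("pics/t0.png",b)
np.set_printoptions(precision=4,suppress=True)
for c in("scene","top"):print(manip.camera_model(c))
for c in("scene","top"):
  for t in("jig","foot","clamp","tongue","clamp_grip"):
    print(c,t,[(np.round(d["extent"]).tolist(),round(d["p"],2)) for d in manip.boxes_of(c,t)])
print(manip.read_clock())
E
```

```text
pics
{'fx': 511.4967976323087, 'fy': 511.4967976323087, 'cx': 283.66357771138445, 'cy': 205.49999987361835, 'T': array([[-0.6352, -0.6556,  0.4083,  1.0576],
       [ 0.7722, -0.5292,  0.3515,  0.4583],
       [-0.0144,  0.5386,  0.8425,  1.2481],
       [ 0.    ,  0.    ,  0.    ,  1.    ]])}
{'fx': 539.6480904540322, 'fy': 539.6480904540322, 'cx': 275.1064364257047, 'cy': 208.3683096388891, 'T': array([[-0.013 ,  0.9985, -0.0533,  0.4172],
       [-0.9999, -0.0133, -0.0043, -0.0305],
       [-0.005 ,  0.0532,  0.9986,  1.7282],
       [ 0.    ,  0.    ,  0.    ,  1.    ]])}
scene jig [([220.0, 165.0, 97.0, 77.0], 0.83)]
scene foot [([260.0, 118.0, 25.0, 30.0], 0.97), ([241.0, 182.0, 25.0, 26.0], 0.66), ([193.0, 155.0, 25.0, 30.0], 0.61)]
scene clamp [([246.0, 164.0, 47.0, 28.0], 0.55)]
scene tongue [([195.0, 153.0, 22.0, 30.0], 0.75), ([255.0, 116.0, 29.0, 32.0], 0.74), ([242.0, 183.0, 23.0, 29.0], 0.71)]
scene clamp_grip [([244.0, 165.0, 46.0, 26.0], 0.69)]
top jig [([252.0, 176.0, 90.0, 77.0], 0.72)]
top foot [([299.0, 197.0, 24.0, 24.0], 0.87), ([332.0, 260.0, 30.0, 27.0], 0.77), ([354.0, 194.0, 25.0, 30.0], 0.72), ([300.0, 150.0, 20.0, 20.0], 0.42)]
top clamp [([282.0, 203.0, 36.0, 19.0], 0.5)]
top tongue [([336.0, 263.0, 23.0, 19.0], 0.96), ([297.0, 200.0, 28.0, 24.0], 0.65), ([354.0, 196.0, 24.0, 27.0], 0.59)]
top clamp_grip [([280.0, 201.0, 39.0, 27.0], 0.55)]
0.6
```

```bash
python3 - <<'E'
import cv2,numpy as np
a=cv2.imread("pics/s0.png")[90:270,160:400];b=cv2.imread("pics/t0.png")[130:310,220:400]
r=lambda i:cv2.resize(i,(400,int(400*i.shape[0]/i.shape[1])),interpolation=cv2.INTER_CUBIC)
A=cv2.resize(a,(800,600),interpolation=cv2.INTER_CUBIC);B=cv2.resize(b,(600,600),interpolation=cv2.INTER_CUBIC)
cv2.imwrite("pics/s0c.png",A);cv2.imwrite("pics/t0c.png",B)
E
```

```text
(no output)
```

View pics/s0c.png

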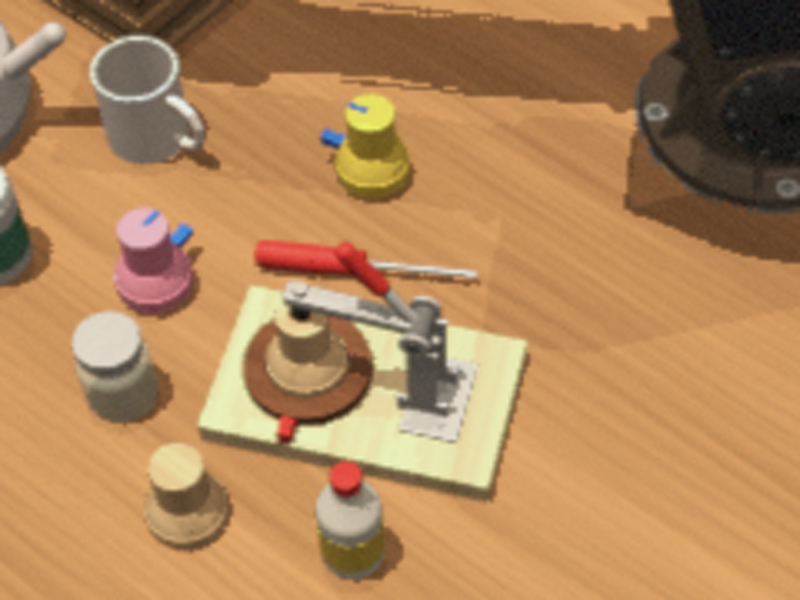

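View pics/t0c.png

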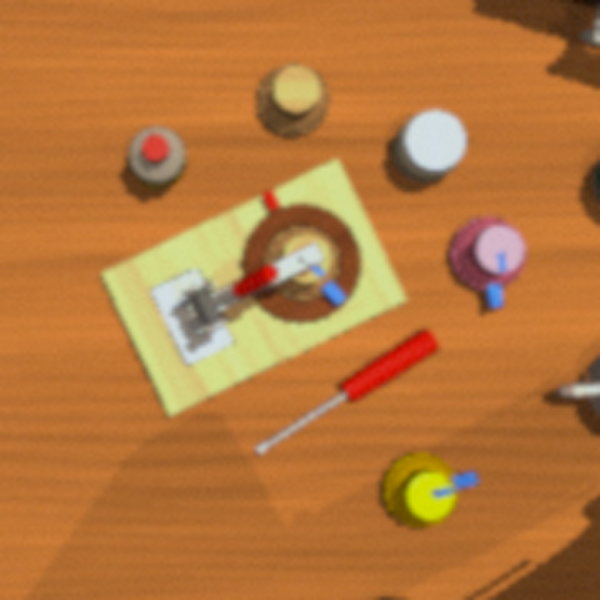

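Top crop (×3.33, offset 220,130) shows these candidates for the foot:
- Wooden foot under the clamp in the jig, at crop (305,258), full-image px (311,207). Its blue tongue is at (335,292), pointing away from the red mark at (271,200).
- Pink look-alike, crop (495,252).
- Yellow look-alike, crop (428,495).
- Plain spare foot, crop (297,90).

I choose the one in the jig. Next I fit the jig pose.

```bash
cat > h.py <<'E'
import numpy as np,cv2
from scipy.optimize import least_squares
np.set_printoptions(precision=4,suppress=True)
def proj(M,P,fish=False):
    T=M["T"];p=(np.atleast_2d(P)-T[:3,3])@T[:3,:3]
    x,y,z=p[:,0],-p[:,1],-p[:,2]
    if fish:
        r=np.hypot(x,y);k=np.arctan2(r,z)/np.maximum(r,1e-9)
    else: k=1/z
    return np.c_[M["fx"]*x*k+M["cx"],M["fy"]*y*k+M["cy"]]
def j2w(q,P): # q=x,y,yaw(rad); jig pts m
    c,s=np.cos(q[2]),np.sin(q[2]);P=np.atleast_2d(P)
    return np.c_[q[0]+c*P[:,0]-s*P[:,1],q[1]+s*P[:,0]+c*P[:,1],P[:,2]]
C=np.array([[-.075,-.075,.0235],[.075,-.075,.0235],[.075,.175,.0235],[-.075,.175,.0235]])
E
python3 - <<'E'
from h import *
from cell import manip
obs={"top":np.array([[407,300],[338,160],[103,272],[168,417]])/(10/3)+[220,130],
     "scene":np.array([[252,290],[205,428],[490,485],[527,347]])/(10/3)+[160,90]}
for n in(["top"],["scene"],["top","scene"]):
    f=lambda q:np.concatenate([(proj(manip.camera_model(k),j2w(q,C))-obs[k]).ravel() for k in n])
    r=least_squares(f,[.51,-.15,.4]);print(n,r.x,np.degrees(r.x[2]),r.fun)
q=r.x
print("mark",proj(manip.camera_model("top"),j2w(q,[[.057,0,.039]])),(proj(manip.camera_model("top"),j2w(q,[[.057,0,.039]]))-[220,130])*10/3)
for a in(90,135,180,225,270):
    t=np.radians(a);P=[[.05*np.cos(t),.05*np.sin(t),.052]]
    print(a,(proj(manip.camera_model("top"),j2w(q,P))-[220,130])*10/3)
for j in(0,.08,1.7):
    b=.7-j;print("grip",j,j2w(q,[[0,.1-.092*np.sin(b),.125+.092*np.cos(b)]]))
x=j2w(q,[[0,0,.3]])[0]
print(manip.camera_model("wrist"),manip.read_eef_rot(),manip.read_eef_pos())
for yaw in np.degrees(q[2])+np.array([-90,90,0,180]):
    print(yaw,manip.solve_ik([x[0],x[1],.3],[180,0,yaw]))
E
```

```text
['top'] [ 0.5038 -0.135   0.4335] 24.840392831158137 [ 0.1047  0.419   0.0848 -0.2252 -0.5764  0.1971  0.3851 -0.3921]
['scene'] [ 0.5097 -0.1276  0.446 ] 25.55454045235047 [ 0.1343 -0.5718 -1.2228  0.3416  0.4888  1.3857  0.6056 -1.4978]
['top', 'scene'] [ 0.5065 -0.1314  0.4394] 25.178021834210625 [-0.9766 -0.6047 -1.2401 -1.119  -1.6964 -0.2836 -0.4881 -0.9997  0.1149
 -2.03   -1.5467 -1.3508 -0.1624  0.1215  0.3066 -2.5647]
mark [[301.6267 191.8738]] [[272.0889 206.2459]]
90 [[251.4001 283.2776]]
135 [[282.1921 310.5126]]
180 [[323.2051 308.0534]]
225 [[350.329  277.3431]]
270 [[347.6775 236.4565]]
grip 0 [[ 0.4891 -0.0946  0.1954]]
grip 0.08 [[ 0.4866 -0.0893  0.1999]]
grip 1.7 [[0.431  0.0291 0.1747]]
{'fx': 325.19226210127806, 'fy': 325.19226210127806, 'cx': 272.90749578727224, 'cy': 211.8123188316343, 'T': array([[-0.241 , -0.9309, -0.2745,  0.0925],
       [ 0.9705, -0.2309, -0.0692, -0.671 ],
       [ 0.0011, -0.2831,  0.9591,  0.374 ],
       [ 0.    ,  0.    ,  0.    ,  1.    ]])} [-179.9993    0.0016 -166.0325] [ 0.1629 -0.655   0.2313]
-64.82197816578937 [  6.9564   3.8677 -11.8682   0.     -74.2641  18.2216]
115.17802183421063 [   6.9564    3.8677  -11.8682    0.      -74.2641 -161.7784]
25.178021834210625 [  6.9564   3.8677 -11.8682   0.     -74.2641 108.2216]
205.17802183421063 [  6.9564   3.8677 -11.8682   0.     -74.2641 -71.7784]
```

```bash
python3 - <<'E'
from h import *
from cell import manip
q=[.505,-.133,.436];yaw=np.degrees(q[2])-90
p=j2w(q,[[0,.03,.36]])[0]
manip.movep(p.tolist(),[180,0,yaw]);manip.sleep(.3)
M=manip.camera_model("wrist");im=manip.read_camera("wrist");cv2.imwrite("pics/w1.png",im)
import pickle;pickle.dump(M,open("w1.pkl","wb"))
v=cv2.resize(im,(800,600),interpolation=cv2.INTER_CUBIC);cv2.imwrite("pics/w1c.png",v)
print(proj(M,j2w(q,C),True)*800/560,proj(M,j2w(q,[[.057,0,.039]]),True)*800/560,manip.read_clock())
E
```

```text
[[463.2637 136.9337]
 [316.2248 137.0918]
 [323.9261 365.001 ]
 [456.0467 364.8677]] [[332.827  210.0611]] 3.275
```

View pics/w1c.png

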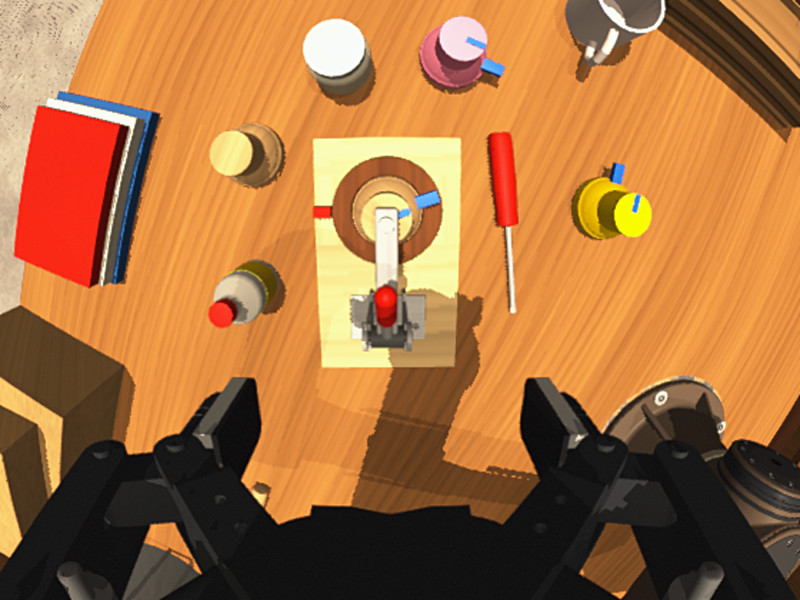

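The wrist picture (800×600 view) shows the jig corners at (313,138), (461,138), (456,366) and (322,367). The blue tongue tip is at about (440,199), opposite the red mark at (322,212). The chosen wooden foot is confirmed by this closer view: it sits in the ring, under the clamp pad.

```bash
python3 - <<'E'
from h import *
from cell import manip
import pickle;M=pickle.load(open("w1.pkl","rb"));s=560/800
o=np.array([[461,138],[313,138],[322,367],[456,366]])*s
r=least_squares(lambda q:(proj(M,j2w(q,C),True)-o).ravel(),[.505,-.133,.436]);q=r.x
print(q,np.degrees(q[2]),r.fun)
np.save("q.npy",q)
im=cv2.imread("pics/w1.png");h=cv2.cvtColor(im,cv2.COLOR_BGR2HSV)
m=((h[...,0]>95)&(h[...,0]<125)&(h[...,1]>110)).astype(np.uint8)
n,l,st,c=cv2.connectedComponentsWithStats(m)
for i in range(1,n):
    if st[i,4]>8 and 270<c[i,0]<320 and 120<c[i,1]<160:print(st[i],c[i])
m=(((h[...,0]<6)|(h[...,0]>174))&(h[...,1]>190)&(h[...,2]>120)).astype(np.uint8)
n,l,st,c=cv2.connectedComponentsWithStats(m)
for i in range(1,n):
    if st[i,4]>8 and 215<c[i,0]<320 and 120<c[i,1]<230:print("red",st[i],c[i])
for a in(-180,-175,-170,-165,-160):
    t=np.radians(a);print(a,proj(M,j2w(q,[[.05*np.cos(t),.05*np.sin(t),.052],[.042*np.cos(t),.042*np.sin(t),.055]]),True).ravel())
for j in(0,.08):
    P=[[0,.1-d*np.sin(.7-j),.125+d*np.cos(.7-j)] for d in(.047,.092,.107)];print(j,proj(M,j2w(q,P),True))
yaw=np.degrees(q[2])-90
for j in(.08,.8,1.7):
    b=.7-j;p=j2w(q,[[0,.1-.092*np.sin(b),.125+.092*np.cos(b)-.019]])[0];print(p,manip.solve_ik(p.tolist(),[180,0,yaw]))
E
```

```text
[ 0.5065 -0.1308  0.4414] 25.290112760779483 [-0.2336 -0.1579  0.4598  0.6283  0.5967 -0.4127 -0.81   -0.2378]
[290 134  18  12 144] [298.7639 139.3611]
[279 146   8   7  35] [282.3143 148.8571]
red [219 145  13   7  89] [225.     147.9438]
red [262 200  16  29 337] [269.6528 212.9703]
-180 [307.2571 148.4872 301.7134 148.6549]
-175 [307.1516 145.3773 301.6172 146.0231]
-170 [306.7715 142.2837 301.2886 143.4062]
-165 [306.1184 139.2303 300.7294 140.8245]
-160 [305.1963 136.2406 299.9431 138.2978]
0 [[271.2204 221.0621]
 [270.8141 203.8533]
 [270.6554 197.0879]]
0.08 [[271.2319 224.2747]
 [270.835  210.8505]
 [270.6784 205.5316]]
[ 0.4866 -0.0887  0.1809] [ 12.4846   5.836  -25.7909   0.     -58.3731  12.8055]
[ 0.4598 -0.0321  0.1975] [ 20.5987   1.5487 -28.1009   0.     -60.3505   4.6915]
[0.4307 0.0296 0.1557] [ 30.3118   1.0317 -34.7848   0.     -54.1835  -5.0216]
```

```bash
cat >> h.py <<'E'
def grip(q,j,dz=-.019):
    b=.7-j;return j2w(q,[[0,.1-.092*np.sin(b),.125+.092*np.cos(b)+dz]])[0].tolist()
E
python3 - <<'E'
from h import *
from cell import manip
q=np.load("q.npy");R=[180,0,np.degrees(q[2])-90]
manip.movep(grip(q,.08,.06),R);manip.movel(grip(q,.08))
print(manip.read_contact_force());manip.clamp();print(manip.read_grip_width(),manip.read_grip_force(),manip.read_contact_force())
for j in np.linspace(.08,1.66,8)[1:]:
    manip.movel(grip(q,j),v=.12);print(round(j,2),manip.read_eef_pos(),manip.read_contact_force(),manip.read_grip_width())
manip.gripper_open();manip.sleep(.2)
p=grip(q,1.7,.06);manip.movel(p,v=.2)
p=j2w(q,[[0,.03,.36]])[0].tolist();manip.movep(p,R);manip.sleep(.2)
import pickle;M=manip.camera_model("wrist");im=manip.read_camera("wrist");pickle.dump(M,open("w2.pkl","wb"));cv2.imwrite("pics/w2.png",im)
cv2.imwrite("pics/w2c.png",cv2.resize(im[60:300,140:400],(650,600),interpolation=cv2.INTER_CUBIC))
print(manip.read_clock())
E
```

```text
[0.0895 0.2786 0.3198]
0.16854639411507308 58.65162491798401 [2.2475 1.6147 2.6081]
0.31 [ 0.4797 -0.0721  0.1907] [ 7.5101 -2.8677 -6.6068] 0.16345548438984983
0.53 [ 0.471  -0.0538  0.1962] [ 6.7657 -0.3047 -8.441 ] 0.16181982586458618
0.76 [ 0.461  -0.0353  0.1975] [ 1.1011  0.0158 -0.2555] 0.00039201413332511304
0.98 [ 0.4524 -0.0172  0.1943] [-0.2071  0.0667  0.6035] 0.001466856043586843
1.21 [ 0.4446 -0.      0.1864] [-0.7761  0.2375  0.4997] 0.0011139740286726474
1.43 [0.4375 0.0152 0.1744] [-0.1545  0.1125  0.0707] -2.6855709938663875e-07
1.66 [0.4316 0.0276 0.1588] [0.4628 0.1084 0.136 ] 0.0012408829586869675
9.925
```

View pics/w2c.png

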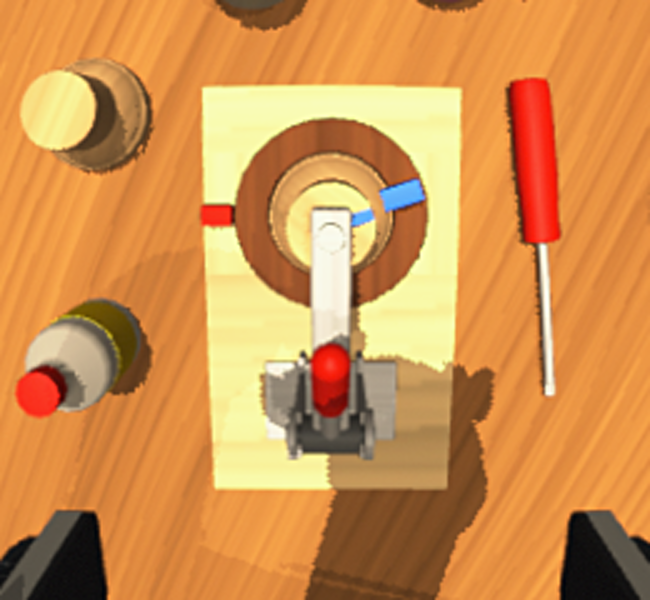

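The crop shows the lever still forward, so it slipped from the pinch at about 0.6 rad and sprang back. I'll pinch deeper and tilt the tool partway with the bar.

```bash
cat >> h.py <<'E'
from scipy.spatial.transform import Rotation as Ro
def gpose(q,j,k=.5,d=.082,e=.023,a0=0):
    b=.7-j;t=k*b+a0
    P=np.array([0,.1-d*np.sin(b),.125+d*np.cos(b)])-e*np.array([0,-np.sin(t),np.cos(t)])
    R=Ro.from_euler('z',q[2])*Ro.from_euler('x',t)*Ro.from_euler('z',-np.pi/2)*Ro.from_euler('x',np.pi)
    return j2w(q,[P])[0].tolist(),R.as_euler('xyz',degrees=True).tolist()
E
python3 - <<'E'
from h import *
from cell import manip
q=np.load("q.npy")
for k in(1,.7,.5,.3,0):
  print(k,[manip.solve_ik(*gpose(q,j,k)) is not None for j in(.08,.5,.9,1.3,1.7)])
print(gpose(q,.08,.5),gpose(q,1.66,.5),manip.solve_ik(*gpose(q,.08,.5)),manip.solve_ik(*gpose(q,1.66,.5)))
E
```

```text
1 [True, True, True, True, False]
0.7 [True, True, True, True, True]
0.5 [True, True, True, True, True]
0.3 [True, True, True, True, True]
0 [True, True, True, True, True]
([0.48112026151084875, -0.07710841853961051, 0.16983436133895638], [180.0, 17.76169164905551, -64.7098872392205]) ([0.4396042214994266, 0.010758684432736199, 0.15162775563401792], [180.0, -27.501974166279503, -64.7098872392205]) [  0.3687  13.4357 -13.3176 -16.9407 -71.705   31.4694] [ 48.1137   1.4207 -53.1437  32.809  -51.7683 -47.1323]
```

```bash
python3 - <<'E'
from h import *
from cell import manip
q=np.load("q.npy")
p,R=gpose(q,.08,.5,e=-.06);manip.movep(p,R)
p,R=gpose(q,.08,.5);manip.movel(p);manip.clamp()
print(manip.read_grip_width(),manip.read_contact_force())
ok=True
for j in np.linspace(.08,1.66,8)[1:]:
    manip.movel(*gpose(q,j,.5),v=.08);w=manip.read_grip_width();print(round(j,2),manip.read_contact_force(),w)
    if w<.08: ok=False;break
if ok:
    manip.gripper_open();manip.sleep(.2)
    manip.movel(gpose(q,1.66,.5,e=-.07)[0],v=.2)
    manip.movep(j2w(q,[[0,0,.36]])[0].tolist(),[180,0,np.degrees(q[2])-90]);manip.sleep(.2)
import pickle;M=manip.camera_model("wrist");im=manip.read_camera("wrist");pickle.dump(M,open("w3.pkl","wb"));cv2.imwrite("pics/w3.png",im)
cv2.imwrite("pics/w3c.png",cv2.resize(im[60:300,140:400],(650,600),interpolation=cv2.INTER_CUBIC))
print(manip.read_clock())
E
```

```text
0.17024042935290215 [3.3826 1.2405 1.604 ]
0.31 [ 7.3951 -6.5916 -8.5344] 0.17193452743712867
0.53 [ 6.992  -1.293  -5.8055] 0.17293078871508627
0.76 [ 8.5796 -2.6002 -7.8145] 0.17263891305508494
0.98 [ 9.9984 -0.6619 -9.5854] 0.16470317210769198
1.21 [ 10.735   -0.4285 -10.5869] 0.17079328631351756
1.43 [ 9.3298 -0.4854 -9.2679] 0.1677675589502181
1.66 [10.5364 -1.149  -7.5731] 0.16169995739623394
17.0417
```

View pics/w3c.png

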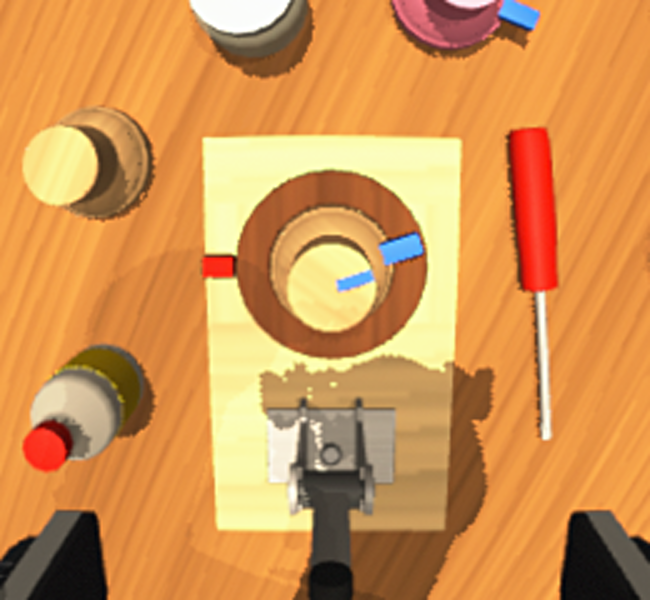

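The lever is now upright and back. The tongue is at crop (404,249), the stripe at (355,281) and the foot top disc at about (332,287). Next I measure the foot's axis and angle.

```bash
cat >> h.py <<'E'
def unproj(M,uv,z,q,fish=True):
    P=least_squares(lambda s:(proj(M,[[s[0],s[1],z]],fish)-uv).ravel()*.01,[q[0],q[1]]).x-q[:2]
    c,s=np.cos(q[2]),np.sin(q[2]);return np.array([c*P[0]+s*P[1],-s*P[0]+c*P[1]])
def blobs(im,M,q,zo=.029):
    h=cv2.cvtColor(im,cv2.COLOR_BGR2HSV);m=((h[...,0]>95)&(h[...,0]<125)&(h[...,1]>90)).astype(np.uint8)
    n,l,st,c=cv2.connectedComponentsWithStats(m);o=[]
    for i in range(1,n):
        if st[i,4]>8:
            a=unproj(M,c[i],zo+.028,q);b=unproj(M,c[i],zo+.08,q)
            if np.hypot(*a)<.06: o.append((st[i,4],c[i],a,np.degrees(np.arctan2(a[1],a[0])),b,np.degrees(np.arctan2(b[1],b[0]))))
    return o
E
python3 - <<'E'
from h import *
import pickle
q=np.load("q.npy");M=pickle.load(open("w3.pkl","rb"));im=cv2.imread("pics/w3.png")
for b in blobs(im,M,q):print(*b)
g=np.array([332,287])*.4+[140,60]
S=cv2.cvtColor(im,cv2.COLOR_BGR2HSV);print("disc px",S[int(g[1])+4,int(g[0])],"side",S[int(215*.4)+60,int(330*.4)+140])
m=cv2.inRange(im,np.array(im[int(g[1])+4,int(g[0])],int)-28,np.array(im[int(g[1])+4,int(g[0])],int)+28)
n,l,st,c=cv2.connectedComponentsWithStats(m);i=l[int(g[1])+4,int(g[0])];print(st[i],c[i])
cs=max(cv2.findContours((l==i).astype(np.uint8),0,1)[0],key=len);(x,y),r=cv2.minEnclosingCircle(cs);print(x,y,r,unproj(M,[x,y],.109,q))
# dark ring outer
h=S;m=((h[...,2]<150)&(h[...,1]>120)&(h[...,0]<15)).astype(np.uint8)
n,l,st,c=cv2.connectedComponentsWithStats(m)
for i in range(1,n):
    if st[i,4]>500 and 230<c[i,0]<310 and 130<c[i,1]<200:print(st[i],c[i],unproj(M,st[i,:2]+st[i,2:4]/2-.5,.038,q))
E
```

```text
142 [300.3099 158.9085] [-0.0377 -0.0135] -160.36818935750117 [-0.0332 -0.02  ] -148.96363382489315
61 [281.377  171.9836] [-0.0118  0.005 ] 156.89731704170597 [-0.0103 -0.0037] -160.32823889209183
disc px [ 26 108 251] side [ 16 148 221]
[255 158  35  34 841] [270.9084 174.8454]
272.0 174.60000610351562 17.560285568237305 [ 0.0011 -0.0004]
```

```bash
python3 - <<'E'
from h import *
from cell import manip
q=np.load("q.npy");yj=lambda a:[180,0,(np.degrees(q[2])+a+180)%360-180]
P=lambda z:j2w(q,[[.0006,-.0001,z]])[0].tolist()
A=165
manip.movep(P(.22),yj(A));print(manip.read_joint_pos())
print(manip.movel(P(.071),v=.12,stop_force=15),manip.read_contact_force())
manip.clamp();print("grip",manip.read_grip_width(),manip.read_grip_force(),manip.read_contact_force(),manip.read_moment())
for d in(40,80,120,150):
    manip.movep(P(.071),yj(A+d));print(d,manip.read_contact_force(),manip.read_moment(),manip.read_grip_width())
manip.sleep(.2);print(manip.read_joint_pos(),manip.read_eef_pos(),P(.071),manip.read_clock())
im=manip.read_camera("wrist");cv2.imwrite("pics/w4.png",im)
E
```

```text
[  7.0599   6.7092 -19.2178   0.0061 -64.0418 -86.6995]
False [-0.286  -0.2902  0.3717]
grip 0.49493785858926886 60.174105763435364 [-0.518   1.4805  4.1873] [0.62   0.356  0.0218]
40 [ 0.6396 -4.0657  4.1734] [-1.4481 -0.3388  0.0711] 0.4945992253752302
80 [ 0.3278 -4.7079  6.1704] [-2.1252  0.0227  0.1101] 0.4919698186780359
120 [ 0.3558 -8.3298  5.5126] [-3.3203 -0.1876  0.0974] 0.5001188467868184
150 [  3.243  -11.4578   3.1454] [-4.6167 -0.9553 -0.1161] 0.4939802229398042
[  6.9581  15.9009 -30.0182   0.1599 -44.0443  63.1588] [ 0.5077 -0.132   0.0714] [0.5070690750043924, -0.13062359661012743, 0.071] 23.4
```

View pics/w4.png

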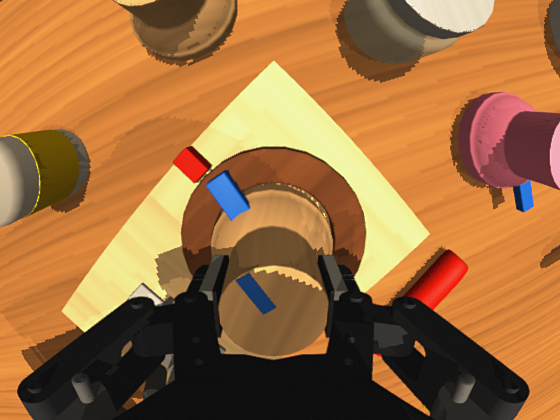

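The tongue at (228,195) is now about 10° short of the red mark at (191,163), as intended. I'll re-grip to relax the side force, then feel for the holes.

```bash
python3 - <<'E'
from h import *
from cell import manip
q=np.load("q.npy");yj=lambda a:[180,0,(np.degrees(q[2])+a+180)%360-180]
P=lambda z:[.5077,-.1325,z]
manip.gripper_open();manip.movel(P(.071),yj(315),v=.05);manip.clamp();print(manip.read_contact_force(),manip.read_moment())
for d in(153,157,161,165,169,173):
    manip.movep(P(.0715),yj(165+d))
    f0=manip.read_contact_force()
    s=manip.movel(P(.0635),v=.03,stop_force=9);z=manip.read_eef_pos()[2]
    print(d-160,s,round(z,4),f0,manip.read_contact_force(),manip.read_moment()[2])
    if z<.067:break
print(manip.read_clock())
im=manip.read_camera("wrist");cv2.imwrite("pics/w5.png",im)
E
```

```text
[-0.1417 -1.5341  1.6151] [-0.3137  0.1571  0.0282]
-7 True 0.0707 [ 1.0051 -0.8904 -1.6636] [-1.7174  0.0302 10.0227] 0.04191138160090827
-3 True 0.0699 [-0.4691  0.073  -2.9311] [-1.2728  2.4225  6.6324] 0.30159923824998247
1 True 0.0642 [-0.768  -0.1649 -1.3129] [0.6833 3.2899 0.9385] 0.08793609251751716
26.125
```

```bash
python3 - <<'E'
from h import *
from cell import manip
import pickle
q=np.load("q.npy");P=lambda z:[.5077,-.1325,z]
manip.gripper_open();manip.sleep(.2);manip.movel(P(.14));manip.clamp()
print(manip.movel(P(.098),v=.04,stop_force=8),manip.read_eef_pos(),manip.read_contact_force())
manip.movel(P(.14));manip.gripper_open()
manip.movep(j2w(q,[[0,0,.36]])[0].tolist(),[180,0,np.degrees(q[2])-90]);manip.sleep(.2)
M=manip.camera_model("wrist");im=manip.read_camera("wrist");pickle.dump(M,open("w6.pkl","wb"));cv2.imwrite("pics/w6.png",im)
for z in(.022,.029):
  for b in blobs(im,M,q,z):print(z,*b)
cv2.imwrite("pics/w6c.png",cv2.resize(im[60:300,140:400],(650,600),interpolation=cv2.INTER_CUBIC))
print(manip.read_clock())
E
```

```text
True [ 0.5075 -0.1326  0.1021] [-0.4198 -0.2365  6.5614]
0.022 138 [242.8261 167.9565] [ 0.0415 -0.0006] -0.7647728786614918 [ 0.0367 -0.0086] -13.212696398121652
0.022 55 [262.3818 174.5273] [0.014 0.009] 32.59219157482515 [ 0.0124 -0.0002] -0.8844224729278626
0.029 138 [242.8261 167.9565] [ 0.0408 -0.0016] -2.2996474726527416 [ 0.0361 -0.0097] -15.0582494298802
0.029 55 [262.3818 174.5273] [0.0138 0.0077] 29.24612693089772 [ 0.0122 -0.0014] -6.646782438582335
31.55
```

View pics/w6c.png

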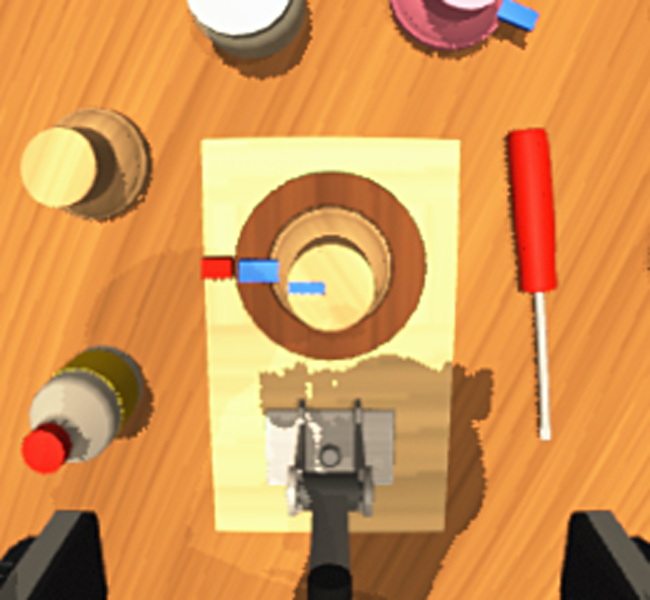

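The foot is home: its top was felt at 102.1 mm, and the tongue at crop (258,271) meets the red mark. Now I swing the clamp down.

```bash
python3 - <<'E'
from h import *
from cell import manip
import pickle
q=np.load("q.npy")
manip.movep(*gpose(q,1.68,.5,e=-.07));manip.movel(gpose(q,1.68,.5)[0],v=.12);manip.clamp()
w=manip.read_grip_width();print(w,manip.read_contact_force());ok=w>.08
if ok:
  for j in np.linspace(1.68,.02,8)[1:]:
    manip.movel(*gpose(q,j,.5),v=.08);w=manip.read_grip_width();print(round(j,2),manip.read_contact_force(),w)
    if w<.08: ok=False;break
print(ok)
if ok:
    manip.gripper_open();manip.sleep(.2)
    manip.movel(gpose(q,.02,.5,e=-.08)[0],v=.2)
manip.movep(j2w(q,[[0,0,.36]])[0].tolist(),[180,0,np.degrees(q[2])-90]);manip.sleep(.2)
im=manip.read_camera("wrist");cv2.imwrite("pics/w7.png",im)
cv2.imwrite("pics/w7c.png",cv2.resize(im[60:300,140:400],(650,600),interpolation=cv2.INTER_CUBIC))
print(manip.read_clock())
E
```

```text
0.17077665987898785 [ 6.7442 -0.5677 -1.1551]
1.44 [-5.7557 11.5689 -3.0401] 0.170216423812071
1.21 [-3.9663 12.72   -1.9421] 0.16934832171654335
0.97 [-0.1197  9.0289 -1.2038] 0.17364879777007422
0.73 [ 3.3071  5.6778 -2.8049] 0.17213548527967434
0.49 [ 5.4558  4.0561 -1.9897] 0.16982461922526643
0.26 [ 7.8579  2.0211 -2.862 ] 0.16718736763842532
0.02 [ 8.9383  0.7421 -4.33  ] 0.17055009560420403
True
38.95
```

View pics/w7c.png

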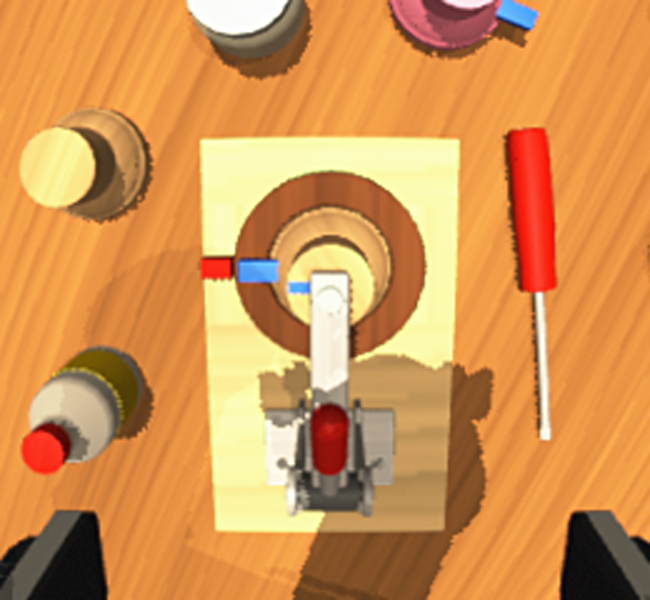

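The clamp pad rests on the foot at crop (330,290), the tongue still faces the mark, the bystanders in this view haven't moved, and the gripper is clear.

```bash
python3 -c "
from cell import manip
print(manip.finish_job())"
```

```text
the job is handed in; nothing more can be done
None
```

The job is handed in at about 39 s of the 72 s allowed: the foot is fully home with its tongue at the red mark, the clamp is down over centre and let go, and the other things were left alone (the first lever pull slipped, so I repeated it with a deeper grip).

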